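# Open the vial hold-down gate in the autosampler drawer

### The job

Pull the autosampler's drawer all the way out by its handle, then squeeze the green catch fully in and after it the orange catch. Swing the vial hold-down gate by its red post past its click stop to wide open, about square to its closed position, and finish still holding it there by the post, because it springs back if let go. Leave the bottle, the beaker and the tip box where they are.

Things in the scene. Friction and masses are not known exactly. Their poses are not given: they have to be found in the camera images.
- sampler: Low off-white autosampler module fixed to the bench, 260 deep (x) x 360 wide (y) x 138 mm high. Origin on the bench under the middle of its front face. Its -x axis points out of the front, the way the drawer comes out; its +y axis to the robot's left. The drawer's parts lie along these axes.
- drawer (a joint): Travel of the grey drawer out of the module, m: 0 closed, 0.15 fully out (stop). It stays where it is left; sliding it takes about 8 N.
- drawer_handle (a point): Middle of the dark steel bar handle on the drawer front: a horizontal bar about 10 mm thick and 80 mm long along the sampler's y, at the right of the front, centred 95 mm above the bench and 35 mm in front of the panel behind it, which rises to 109 mm. Pinch it from above with the fingers closing along the sampler's x.
- green_catch (a joint): How far the green catch is squeezed, m: 0 engaged, 0.012 fully squeezed. About 4 N; it stays where it is left. Its bolt frees the gate from about 0.009.
- green_catch_grip (a point): Middle of the green catch's pair of upright plates, unsqueezed, 108 mm above the bench (fixed to the drawer). Each plate is 24 mm along sampler x, 10 mm thick along y, top at 118 mm; 35 mm over both outer faces. The green plate (+y side) slides 12 mm to the fixed steel one (-y side). Squeeze from above, fingers closing along y, fingertips above 90 mm: the bolt lies below, at 80 to 89 mm.
- orange_catch (a joint): The same for the orange catch, 60 mm further in (+x) than the green one: 0 engaged, 0.012 fully squeezed; about 4 N; stays where it is left.
- orange_catch_grip (a point): The same point of the orange catch's pair: same sizes, heights and directions as the green one.
- gate (a joint): Angle of the aluminium hold-down gate, rad: 0 closed (locked by both catches), about 1.5 wide open, 1.65 end stop. It turns level about an upright hinge: the post starts on the hinge's -y side and swings out to its -x side, clockwise from above. A ball detent makes a bump from about 0.3 to 0.9; a spring always pulls it closed. At the post: 1 N at first, about 4 N at the bump and at wide.
- gate_hinge (a point): The gate's hinge axis, 87 mm above the bench, on the left part of the drawer.
- gate_post: Upright red round post on the gate, 16 mm diameter, 37 mm tall; origin at the centre of its foot, 87 mm above the bench, on the gate's flat upper face; top 124 mm above the bench; 115 mm from the hinge axis. Its -y axis points away from the hinge. Being round it can turn between the pads.
- reagent: Amber reagent bottle with blue cap, 70 mm diameter, 150 mm high, standing left of the module; origin at the centre of its underside. Leave alone.
- beaker: Clear plastic beaker, 68 mm diameter, 85 mm high, standing left of the module; origin at the centre of its underside. Leave alone.
- tip_box: Blue and white pipette-tip box, 120 x 85 x 58 mm high, right of the module; origin at the centre of its underside. Leave alone.

How it is judged:
By the outcome, as a careful person would: the job done as asked, in the order asked, and still so for the second after the job is handed in, while the arm keeps its last pose, push and grip.
It also fails if it takes over 70 s, if anything falls off the work surface, if the arm or the gripper's body presses on something with over 40 N, if the wrist force passes 120 N, or if a joint passes its speed limit or range.

### The arm

A 6-joint arm with a two-finger parallel gripper is mounted at the origin on the work surface. World frame = base frame: x ahead of the robot, y to its left, z up, the work surface at z = 0. Lengths are in m, angles in rad, forces in N, time in s.
With the tool pointing down it reaches from about 0.375 to 0.975 m from the base axis. Payload 3.8 kg.
Tool frame: the origin (TCP) lies midway between the tips of the shut fingers; the grasp point (between the pads) lies 19 mm behind it; z points along the fingers, y is the line along which they close (so a half turn about z gives the same grasp; the last joint's range is limited). The gripper opens to 85 mm and grips with 20 to 120 N. Pads are 22 mm wide; open, the fingers measure 114 mm over their backs; the gripper's body (76 mm by 85 mm) begins 54 mm behind the grasp point. The pads swing forward as they close: fully open they stand 13 mm farther back than shut.
Start: joints at [-1.234, 0.264, 1.604, -0, 1.274, -0.037], TCP at [0.246, -0.628, 0.231] pointing down, gripper open.
Joint ranges: [-2.63, 2.63], [-0.94, 2.18], [0.31, 2.57], [-1.31, 4.45], [0, 2.66], [-2.55, 2.55]. Speed limits (rad/s): [2.57, 2.57, 3.14, 3.14, 3.14, 3.14].

### API

Orientations are given as a rotation vector (axis times angle).
In Python, from workcell import status, read_camera, workorder, masks_of gives the robot as it stands.
- The arm moves only by the tool drive_tool, never from a script. Its argument "rows" is a list of rows, each a list of 7 numbers: the turn, a rotation vector about the tool's x, y, z in degrees, then the shift along the tool's x, y, z in m, then the opening, from 0 (shut) to 1 (fully open). In form: [[ax, ay, az, tx, ty, tz, claw], ...]. A call has 1 to 8 rows; each row shifts and turns the commanded pose from where the row before left it, along the tool's axes as they then stand; what a row does not reach is not made up. A row lasts 1/12 s, in which the tool goes at most 41.7 mm and 7.16 degrees, less where a joint would pass 70% of its speed; a pose out of reach is approached as far as the arm can. A call is refused whole if a number of a shift passes 0.0417 or a number of a turn 7.16, either way. A call with a gripper value outside its range is refused whole. The fingers move at their own pace and stop on an object; "force" is the grip in N (left out, the last holds). Time passes only in rows, so rows that do not move let the fingers close. It gives the time, the measured TCP pose, the force, the opening and the grip force at its end, in the units of the state.
- status.read_state(): the state, without advancing time (a new reading comes with each control period).
- read_camera(name): name is "scene" or "top" or "wrist"; returns a dict with "color" (400x640x3 uint8, red, green, blue), "intrinsics" (3x3 intrinsics, pixels), "world_from_camera" (4x4, takes a point from camera to world coordinates); the wrist camera has in their place "mount" (4x4, takes a point from camera to tool coordinates, whose origin is the TCP and whose axes are the flange's). Camera axes: x right, y up, looking along -z (the intrinsics and any distortion apply to the point x, -y, -z); pixel columns grow to the right and rows downward; lengths in m; the calibration is good to about 2 mm. A picture is of the moment at which its call begins: read the wrist's pose just before it. There is no depth.
- workorder.finish_job(): hands the job in; it is judged then, once.
Trained networks look in a picture, given as the dict that the camera call returned (one of the last four; its "shot" number tells which), for a name from the list of things; names that differ only in an ending like _2 or _b are one class to them, and where a whole thing is asked for, a point or a joint stands for the part that bears it (a point fixed in the world has none). Each returns a list of dicts, best first, with "score" (0 to 1); they miss things now and then, are a little off and sometimes report something else, mostly with a low value. They report only what shows in the picture. A call takes as long as a camera call.
- masks_of(picture, name): "mask" (400x640 bool, what is visible of it) and "bbox" ([left, top, right, bottom] in pixels, round what is visible of it).
The state is a dict: "time": time; "q": joint angles; "joint_vel": joint speeds; "joint_torque": joint torques, N m; "tool_pos": TCP position; "tcp_rot": TCP orientation; "wrist_force": force on the tool from outside, world axes, zero at the start; "torque": the same for the moment, N m; "width": opening from 0.0 (shut) to 1.0 (fully open); "grip_force": force on a finger pad.
Only numpy, scipy, OpenCV 4.12 (cv2) and the standard library are available. Lean on these libraries where they do the work, as an engineer would, in place of code of your own. Each camera call takes 0.05 s, during which the arm holds its last target. There are 200 camera calls.

## Working session

There is one attempt and no reset: what is moved stays moved. The work goes in short steps, Python scripts to look and compute and a tool call to move; the robot and the scene stay as the last step left them, time stands still between calls to the robot, and variables do not carry over. Pictures are saved under pics/ and viewed, at most 10 in all, crops included, and the job is handed in when it is done.

Besides the shell and the picture viewer there is one more tool, called after "Call:" by a JSON object that holds its "api" and its "payload". drive_tool: Moves the arm, as the interface text tells. Its arguments: {"type":"object","properties":{"rows":{"type":"array"},"force":{"type":"number"}},"required":["rows"]}

```bash
mkdir -p pics; ls
cat > h.py <<'E'
import numpy as np, cv2
from scipy.spatial.transform import Rotation as R
from workcell import status, read_camera, workorder, masks_of
def save(p,n): cv2.imwrite('pics/'+n,p['color'][:,:,::-1])
def wfc(p,st=None):
    if 'world_from_camera' in p: return np.array(p['world_from_camera'])
    T=np.eye(4);T[:3,:3]=R.from_rotvec(st['tcp_rot']).as_matrix();T[:3,3]=st['tool_pos'];return T@np.array(p['mount'])
def ray(p,uv,z,st=None):
    T=wfc(p,st);K=np.array(p['intrinsics']);d=np.linalg.inv(K)@[uv[0],uv[1],1]
    d=T[:3,:3]@[d[0],-d[1],-d[2]];o=T[:3,3];return o+d*(z-o[2])/d[2]
def proj(p,X,st=None):
    T=np.linalg.inv(wfc(p,st));c=T[:3,:3]@np.array(X)+T[:3,3];u=np.array(p['intrinsics'])@[c[0],-c[1],-c[2]];return u[:2]/u[2]
def cen(m): 
    v,u=np.nonzero(m);return np.array([u.mean(),v.mean()])
E
python3 - <<'E'
from h import *
s=status.read_state();print(s)
for n in ['scene','top']:
    p=read_camera(n);save(p,n+'0.png');print(n,[k for k in p], p.get('distortion'))
    for t in ['sampler','drawer_handle','green_catch_grip','orange_catch_grip','gate_post','gate','reagent','beaker','tip_box']:
        for r in masks_of(p,t)[:1]:
            c=cen(r['mask']);print(t,round(r['score'],2),r['bbox'],c.round(1),ray(p,c,.1).round(3),r['mask'].sum())
E
```

```text
pics
{'time': 0.0, 'q': array([-1.23389040e+00,  2.64758059e-01,  1.60538049e+00,  1.63030585e-05,
        1.27372373e+00, -3.69020664e-02]), 'joint_vel': array([ 2.26002129e-03,  8.13470384e-04, -2.03710103e-03, -3.83237401e-04,
        8.53257854e-05,  4.22165945e-04]), 'joint_torque': array([ 7.60823987e-04, -5.15110838e+01, -3.67313254e+01,  6.73699219e-05,
        1.29003549e-02, -3.94032753e-06]), 'tool_pos': array([ 0.24624154, -0.62768496,  0.22995524]), 'tcp_rot': array([-3.08467344e+00, -5.83338714e-01,  5.08202781e-04]), 'wrist_force': array([-0.22022284, -0.04932527, -0.8112343 ]), 'torque': array([0.04209657, 0.00107782, 0.00461349]), 'grip_force': 0.0, 'width': 1.0016985211107117}
scene ['color', 'intrinsics', 'world_from_camera', 'shot'] None
drawer_handle 0.67 [297.0, 139.8, 328.6, 263.5] [308.  201.1] [ 0.641 -0.035  0.1  ] 1408
green_catch_grip 0.57 [295.2, 140.8, 329.2, 264.6] [308.4 199.8] [ 0.64  -0.039  0.1  ] 1501
orange_catch_grip 0.95 [296.3, 136.3, 328.5, 265.5] [308.7 198.6] [ 0.639 -0.043  0.1  ] 1590
reagent 0.84 [274.2, 364.2, 301.7, 398.7] [288.2 380.8]
[... 151 characters left out ...]
era', 'shot'] None
sampler 0.58 [273.4, 104.2, 383.7, 202.8] [328.9 148.5] [ 0.775 -0.049  0.1  ] 9124
drawer_handle 0.8 [278.7, 181.1, 379.6, 202.3] [332.4 187.7] [ 0.638 -0.063  0.1  ] 1205
green_catch_grip 0.61 [276.7, 181.5, 382.2, 203.7] [331.4 187.5] [ 0.639 -0.059  0.1  ] 1186
orange_catch_grip 0.7 [278.9, 179.7, 381.7, 199.6] [329.4 186.9] [ 0.641 -0.052  0.1  ] 1133
gate_post 0.5 [177.9, 173.3, 206.3, 198.7] [191.8 186.4] [0.635 0.422 0.1  ] 447
reagent 0.93 [176.7, 174.5, 207.4, 197.3] [192.  186.4] [0.635 0.421 0.1  ] 449
beaker 0.62 [179.1, 236.4, 205.1, 255.0] [190.1 246.8] [0.429 0.42  0.1  ] 362
tip_box 0.77 [427.2, 202.5, 458.3, 237.8] [439.5 218.6] [ 0.537 -0.432  0.1  ] 896
```

Run:
```python
import cv2,numpy as np
a=cv2.imread('pics/top0.png')[90:270,160:480];b=cv2.imread('pics/scene0.png')[60:400,240:440]
cv2.imwrite('pics/v1.png',np.hstack([cv2.resize(a,(480,270)),cv2.resize(b,(159,270))]) if 0 else np.vstack([cv2.resize(a,(640,360)),cv2.resize(cv2.rotate(b,0),(400,235))[:, :400] if 0 else cv2.copyMakeBorder(cv2.resize(cv2.rotate(b,cv2.ROTATE_90_CLOCKWISE),(408,240)),0,0,0,232,cv2.BORDER_CONSTANT)]))
```

```text
(no output)
```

View pics/v1.png

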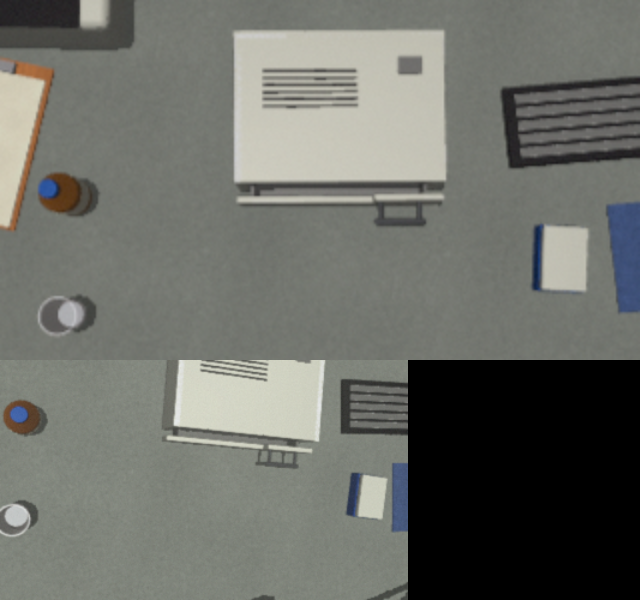

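Run:
```python
from h import *
p=read_camera('top');g=cv2.cvtColor(p['color'],cv2.COLOR_RGB2GRAY)
m=(g>170).astype(np.uint8);m[:, :270]=0;m[:,390:]=0;m[:100]=0;m[210:]=0
n,l,st,c=cv2.connectedComponentsWithStats(m)
for i in range(1,n):
    if st[i,4]<100: continue
    q=cv2.boxPoints(cv2.minAreaRect(np.argwhere(l==i)[:,::-1].astype(np.float32)))
    print(st[i]);
    for u in q: print(u,ray(p,u,.138).round(3),ray(p,u,.109).round(3))
print(g[188:206,340:380:3])
for uv in [(347.5,200),(372.5,200),(360,200.5)]: print(ray(p,uv,.1).round(4))
q=read_camera('scene');
for y in (0,-.04,.04):print(proj(q,[.585,-.115+y,.1]),proj(p,[.585,-.115+y,.1]))
print(wfc(q).round(2).tolist(),wfc(p).round(2).tolist())
```

```text
[ 277  105  106   76 7022]
[277. 105.] [0.914 0.131 0.138] [0.924 0.134 0.109]
[382. 105.] [ 0.92  -0.227  0.138] [ 0.93  -0.232  0.109]
[382. 180.] [ 0.663 -0.228  0.138] [ 0.666 -0.233  0.109]
[277. 180.] [0.657 0.125 0.138] [0.661 0.128 0.109]
[279 188  67   3 148]
[279. 188.] [0.63  0.118 0.138] [0.633 0.121 0.109]
[345. 188.] [ 0.634 -0.103  0.138] [ 0.637 -0.106  0.109]
[345. 190.] [ 0.627 -0.103  0.138] [ 0.63  -0.106  0.109]
[279. 190.] [0.624 0.118 0.138] [0.626 0.12  0.109]
[[169 169 125 196 195 193 193 194 195 194 192 196 194 196]
 [192 193 132 180 178 178 176 174 161 159 159 160 161 159]
 [177 177 134 120 118 119 115 114 103 104  99  99 100  97]
 [119 119  97  69  70  72  73  74  73  74  68  73  71  69]
 [ 68  71  68  68  67  70  72  71  70  71  65  96  97  77]
 [103 103 105  70  98 101 105 106 104 104  67 113 115 106]
 [121 117 120  71 109 117 117 115 115 115  67 113 119 118]
 [119 117 118  81 108 116 117 114 115 115  68 115 116 116]
 [119 118 116  83 106 117 116 117 114 116  67 116 118 118]
 [118 119 115  82 106 117 118 117 115 116  66 116 119 116]
 [116 119 119  77  95
[... 198 characters left out ...]
 63 107 119 117]
 [117 116 117  66  68  65  64  62  63  63  63 112 119 120]
 [118 117 117 104 103 107 104  99 105 103 102 114 118 118]
 [117 115 120 114 115 119 120 116 115 117 115 115 120 118]
 [116 114 117 116 116 120 117 115 116 116 118 117 116 118]]
[ 0.5962 -0.1152  0.1   ]
[ 0.5975 -0.2014  0.1   ]
[ 0.5951 -0.1583  0.1   ]
[330.16803362 177.12318563] [347.40116429 203.25524953]
[331.46063069 164.58783984] [359.01354824 203.42590282]
[328.8459351  189.94463056] [335.78507374 203.08454177]
[[-0.99, 0.1, -0.03, 0.57], [-0.1, -0.94, 0.33, 0.35], [0.0, 0.33, 0.94, 1.17], [0.0, 0.0, 0.0, 1.0]] [[0.01, 1.0, -0.08, 0.5], [-1.0, 0.01, 0.01, -0.0], [0.01, 0.08, 1.0, 1.47], [0.0, 0.0, 0.0, 1.0]]
```

Call:
{"api": "drive_tool", "payload": {"rows": [[0,0,-7,0,0,0,1],[0,0,-7,0,0,0,1],[0,0,-7,0,0,0,1],[0,0,-7,0,0,0,1],[0,0,-7,0,0,0,1],[0,0,-7,0,0,0,1],[0,0,-7,0,0,0,1],[0,0,-7,0,0,0,1]], "force": 60}}

```text
time: 1.77
tool_pos: [0.2465, -0.6284, 0.2313]
tcp_rot: [-2.445, -1.972, -0.0]
wrist_force: [0.4, -0.2, -0.7]
width: 0.999
grip_force: 0.0
```

Call:
{"api": "drive_tool", "payload": {"rows": [[0,0,-7,0,0,0,1],[0,0,-6.6,0,0,0,1],[0,0,0,0.03,0.02,0,1],[0,0,0,0.03,0.02,0,1],[0,0,0,0.03,0.02,0,1],[0,0,0,0.03,0.02,0,1],[0,0,0,0.03,0.02,0,1],[0,0,0,0.03,0.02,0,1]]}}

```text
time: 2.43
tool_pos: [0.3639, -0.4448, 0.2314]
tcp_rot: [2.202, 2.24, 0.0]
wrist_force: [1.5, 0.7, -0.4]
width: 0.999
grip_force: 0.0
```

Call:
{"api": "drive_tool", "payload": {"rows": [[0,0,0,0.03,0.02,0,1],[0,0,0,0.03,0.02,0,1],[0,0,0,0.03,0.02,0,1],[0,0,0,0.03,0.02,0,1],[0,0,0,0.03,0.02,0,1],[0,0,0,0.03,0.02,0,1],[0,0,0,0,0,0,1],[0,0,0,0,0,0,1]]}}

```text
time: 3.1
tool_pos: [0.4809, -0.2626, 0.2315]
tcp_rot: [2.197, 2.245, -0.0]
wrist_force: [0.4, -0.9, -0.3]
width: 1.004
grip_force: 0.0
```

Run:
```python
from h import *
s=status.read_state();print(s['tool_pos'],s['tcp_rot'],s['q'])
p=read_camera('wrist');save(p,'w1.png');print(p['mount'],p['intrinsics'])
print(proj(p,[.595,-.158,.095],s))
for t in ['drawer_handle','sampler','drawer']:
    for r in masks_of(p,t)[:1]:
        c=cen(r['mask']);print(t,r['score'],r['bbox'],ray(p,c,.1,s))
```

```text
[ 0.48093004 -0.26256272  0.23147621] [ 2.19695644e+00  2.24519428e+00 -1.02209858e-04] [-5.45097518e-01  2.33617276e-02  1.87684886e+00 -1.46921904e-04
  1.24107302e+00 -5.66767351e-01]
[[ 6.84967736e-04  9.52880845e-01  3.03344072e-01  7.74932272e-02]
 [ 9.99999424e-01 -4.02029042e-04 -9.95178730e-04  6.00035804e-04]
 [-8.26333622e-04  3.03344579e-01 -9.52880572e-01 -1.42587586e-01]
 [ 0.00000000e+00  0.00000000e+00  0.00000000e+00  1.00000000e+00]] [[315.34299938   0.         316.72340776]
 [  0.         315.34299938 195.81999517]
 [  0.           0.           1.        ]]
[457.55835178  64.0392146 ]
drawer_handle 0.98 [450.9, 1.1, 586.2, 158.3] [ 0.63676569 -0.1600214   0.1       ]
sampler 0.79 [451.3, 0.0, 639.1, 165.1] [ 0.66964381 -0.16815274  0.1       ]
drawer 0.68 [450.9, 2.7, 587.6, 152.9] [ 0.63677701 -0.15990681  0.1       ]
```

View pics/w1.png

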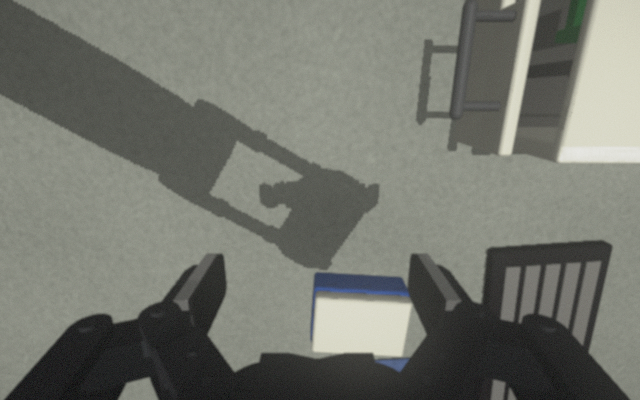

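Run:
```python
from h import *
p=read_camera('wrist');s=status.read_state()
for uv in [(470,3),(464,64),(459,115),(489,17),(478,105)]: print(uv,ray(p,uv,.095,s).round(4))
for uv in [(534,0),(505,152)]: print(uv,ray(p,uv,.109,s).round(4))
g=p['color'].sum(2).astype(int)
for v in (10,40,60,80,100): print(v,np.nonzero(g[v,440:490]<200)[0][[0,-1]]+440)
```

```text
(470, 3) [ 0.5969 -0.1174  0.095 ]
(464, 64) [ 0.5992 -0.1613  0.095 ]
(459, 115) [ 0.6014 -0.2018  0.095 ]
(489, 17) [ 0.6135 -0.1268  0.095 ]
(478, 105) [ 0.6162 -0.1933  0.095 ]
(534, 0) [ 0.6378 -0.1182  0.109 ]
(505, 152) [ 0.6387 -0.2307  0.109 ]
10 [465 465]Traceback (most recent call last):
  File "<stdin>", line 6, in <module>
IndexError: index 0 is out of bounds for axis 0 with size 0
```

Call:
{"api": "drive_tool", "payload": {"rows": [[0,0,0,0.025,0.03,0,0.25],[0,0,0,0.025,0.03,0,0.25],[0,0,0,0.025,0.03,0,0.25],[0,0,0,0.025,0.03,0,0.25],[0,0,0,0,0,0.03,0.25],[0,0,0,0,0,0.03,0.25],[0,0,0,0,0,0,0.25],[0,0,0,0,0,0,0.25]]}}

```text
time: 4.02
tool_pos: [0.5961, -0.1624, 0.1689]
tcp_rot: [-2.2, -2.236, 0.004]
wrist_force: [0.3, 0.3, 1.1]
width: 0.25
grip_force: 0.0
```

Run:
```python
from h import *
s=status.read_state();print(s['tool_pos'],s['width'])
p=read_camera('wrist');save(p,'w2.png')
print(proj(p,[.599,-.16,.095],s))
```

```text
[ 0.59609522 -0.16243983  0.16891124] 0.24952559306588268
[320.19244431 204.10244836]
```

View pics/w2.png

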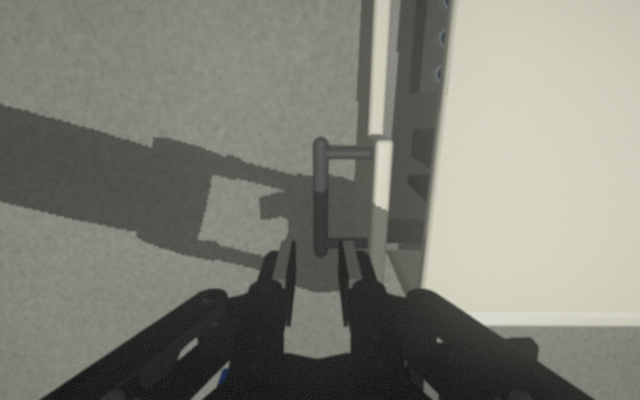

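Call:
{"api": "drive_tool", "payload": {"rows": [[0,0,0,0.004,0.003,0.022,0.25],[0,0,0,0,0,0.023,0.25],[0,0,0,0,0,0.024,0.25],[0,0,0,0,0,0.024,0.25],[0,0,0,0,0,0,0.25],[0,0,0,0,0,0,0],[0,0,0,0,0,0,0],[0,0,0,0,0,0,0]]}}

```text
time: 4.73
tool_pos: [0.5998, -0.1587, 0.0787]
tcp_rot: [-2.201, -2.239, 0.003]
wrist_force: [-4.9, -1.5, -6.8]
width: 0.106
grip_force: 58.4
```

Call:
{"api": "drive_tool", "payload": {"rows": [[0,0,0,0,-0.01,0,0],[0,0,0,0,-0.02,0,0],[0,0,0,0,-0.025,0,0],[0,0,0,0,-0.025,0,0],[0,0,0,0,-0.025,0,0],[0,0,0,0,-0.02,0,0],[0,0,0,0,-0.015,0,0],[0,0,0,0,0,0,0]]}}

```text
time: 5.4
tool_pos: [0.463, -0.1612, 0.0801]
tcp_rot: [2.198, 2.234, 0.008]
wrist_force: [2.2, -0.2, -11.9]
width: 0.099
grip_force: 60.6
```

Call:
{"api": "drive_tool", "payload": {"rows": [[0,0,0,0,-0.005,0,0],[0,0,0,0,-0.004,0,0],[0,0,0,0,-0.004,0,0],[0,0,0,0,0,0,0],[0,0,0,0,0,0,0]]}}

```text
time: 5.82
tool_pos: [0.4627, -0.1614, 0.0808]
tcp_rot: [2.188, 2.219, 0.032]
wrist_force: [43.7, 4.9, -45.1]
width: 0.099
grip_force: 58.2
```

Call:
{"api": "drive_tool", "payload": {"rows": [[0,0,0,0,0.006,0,0],[0,0,0,0,0.006,0,0],[0,0,0,0,0,0,0]]}}

```text
time: 6.07
tool_pos: [0.4633, -0.1612, 0.0805]
tcp_rot: [2.197, 2.238, 0.004]
wrist_force: [2.8, -0.2, -3.7]
width: 0.102
grip_force: 62.5
```

Run:
```python
from h import *
s=status.read_state();print(s['tool_pos'],s['width'],s['wrist_force'],s['q'])
w=read_camera('wrist');save(w,'w3.png')
p=read_camera('top');save(p,'t3.png')
for n,q in (('w',w),('t',p)):
  for t in ['drawer_handle','green_catch','orange_catch','green_catch_grip','orange_catch_grip','gate_post','gate_hinge']:
    for r in masks_of(q,t)[:1]:
        c=cen(r['mask']);print(n,t,r['score'],r['bbox'],c.round(1),ray(q,c,.118,s).round(4))
cv2.imwrite('pics/v3.png',np.vstack([cv2.imread('pics/w3.png')[:300],cv2.resize(cv2.imread('pics/t3.png')[90:270,220:420],(333,300))[:, :] if 0 else cv2.copyMakeBorder(cv2.resize(cv2.imread('pics/t3.png')[90:270,220:420],(333,300)),0,0,0,307,cv2.BORDER_CONSTANT)]))
```

```text
[ 0.4633257  -0.1611993   0.08052554] 0.10245083803833646 [ 2.80166787 -0.2451801  -3.74703481] [-3.85921911e-01  6.08245112e-02  2.13981602e+00  5.66995742e-04
  9.34995738e-01 -4.04394733e-01]
w drawer_handle 0.82 [303.5, 0.1, 638.3, 351.5] [497.6 163.7] [ 0.5243 -0.1046  0.118 ]
w green_catch 0.74 [483.8, 127.5, 598.9, 257.9] [535.9 201.2] [ 0.5405 -0.1178  0.118 ]
w orange_catch 0.66 [606.1, 153.3, 638.3, 233.8] [627.9 204.2] [ 0.5735 -0.1183  0.118 ]
w green_catch_grip 0.88 [304.5, 3.4, 639.0, 346.4] [497.9 163.6] [ 0.5244 -0.1046  0.118 ]
w orange_catch_grip 0.77 [304.9, 0.0, 638.2, 349.8] [497.5 163.7] [ 0.5242 -0.1046  0.118 ]
w gate_hinge 0.57 [534.1, 0.1, 640.0, 144.0] [597.  72.] [ 0.5497 -0.075   0.118 ]
t drawer_handle 0.84 [279.1, 180.7, 380.8, 236.6] [327.6 204.3] [ 0.5792 -0.0464  0.118 ]
t green_catch 0.52 [342.5, 210.5, 359.3, 217.7] [349.7 211.5] [ 0.5558 -0.1217  0.118 ]
t orange_catch 0.7 [289.0, 191.4, 340.8, 210.6] [315.5 200.3] [ 0.5923 -0.0051  0.118 ]
t green_catch_grip 0.88 [278.5, 182.4, 382.9, 233.0] [327.6 204.5] [ 0.5787 -0.0463  0.118 ]
t orange_catch_grip 0.73 [278.3, 178.9, 372.6, 234.9] [327.4 204.2] [ 0.5795 -0.0456  0.118 ]
t gate_post 0.73 [276.6, 181.6, 375.3, 234.6] [327.6 204.3] [ 0.5793 -0.0462  0.118 ]
t gate_hinge 0.62 [288.8, 189.2, 342.8, 211.7] [316.2 200.1] [ 0.5931 -0.0072  0.118 ]
```

View pics/v3.png

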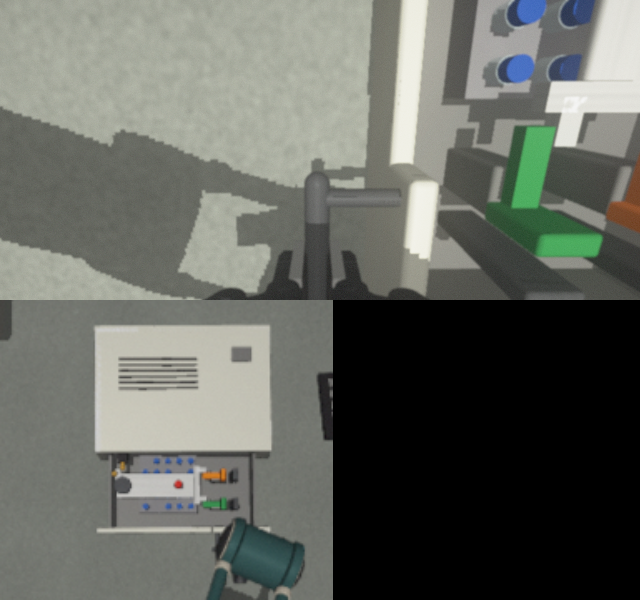

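Call:
{"api": "drive_tool", "payload": {"rows": [[0,0,0,0,0,0,0.25],[0,0,0,0,0,0,0.25],[0,0,0,0,0,-0.02,0.25],[0,0,0,0,0,-0.035,0.25],[0,0,0,0,0,-0.035,0.25],[0,0,0,0,0,-0.035,0.25],[0,0,0,0,0,-0.035,0.25],[0,0,7,0,0.0,0,0.6]]}}

```text
time: 7.53
tool_pos: [0.4642, -0.1624, 0.2478]
tcp_rot: [2.326, 2.092, 0.01]
wrist_force: [1.3, -0.4, 0.2]
width: 0.376
grip_force: 0.0
```

Call:
{"api": "drive_tool", "payload": {"rows": [[0,0,7,0,0,0,0.6],[0,0,7,0,0,0,0.6],[0,0,7,0,0,0,0.6],[0,0,7,0,0,0,0.6],[0,0,7,0,0,0,0.6],[0,0,7,0,0,0,0.6],[0,0,7,0,0,0,0.6],[0,0,7,0,0,0,0.6]]}}

```text
time: 8.2
tool_pos: [0.4598, -0.1607, 0.239]
tcp_rot: [3.05, 0.751, 0.001]
wrist_force: [1.4, -0.8, 0.5]
width: 0.598
grip_force: 0.0
```

Call:
{"api": "drive_tool", "payload": {"rows": [[0,0,7,0,0,0,0.6],[0,0,7,0,0,0,0.6],[0,0,7,0,0,0,0.6],[0,0,6,0,0,0,0.6],[0,0,0,0.025,-0.02,0,0.6],[0,0,0,0.025,-0.02,0,0.6],[0,0,0,0,0,0,0.6],[0,0,0,0,0,0,0.6]]}}

```text
time: 8.87
tool_pos: [0.5098, -0.1191, 0.2388]
tcp_rot: [3.141, 0.031, 0.0]
wrist_force: [0.3, -0.6, -0.9]
width: 0.598
grip_force: 0.0
```

Run:
```python
from h import *
s=status.read_state();print(s['tool_pos'],s['tcp_rot'],s['width'],s['q'])
w=read_camera('wrist');save(w,'w4.png')
for t in ['green_catch','orange_catch','gate_post','gate','gate_hinge','drawer_handle']:
    for r in masks_of(w,t)[:1]:
        c=cen(r['mask']);print(t,r['score'],r['bbox'],c.round(1),ray(w,c,.118,s).round(4))
```

```text
[ 0.50984663 -0.11907502  0.23884902] [3.14112394e+00 3.10559452e-02 2.36048952e-04] 0.598299333443062 [-2.76841627e-01 -2.91365926e-02  1.91546184e+00 -2.73325436e-04
  1.25503412e+00  1.27426641e+00]
green_catch 0.78 [291.0, 118.3, 340.8, 150.0] [321.1 131.2] [ 0.5603 -0.1219  0.118 ]
orange_catch 0.66 [290.2, 35.6, 344.9, 76.2] [322.  59.] [ 0.6152 -0.1212  0.118 ]
gate_post 0.65 [209.0, 75.9, 242.6, 93.9] [223.2  83.6] [ 0.5957 -0.0439  0.118 ]
gate 0.67 [63.8, 33.0, 303.1, 132.8] [183.2  82. ] [ 0.5962 -0.0125  0.118 ]
gate_hinge 0.74 [64.5, 33.2, 299.5, 127.3] [183.3  82.1] [ 0.5962 -0.0126  0.118 ]
drawer_handle 0.77 [58.9, 2.6, 439.3, 235.3] [250.3  97.2] [ 0.5859 -0.0647  0.118 ]
```

View pics/w4.png

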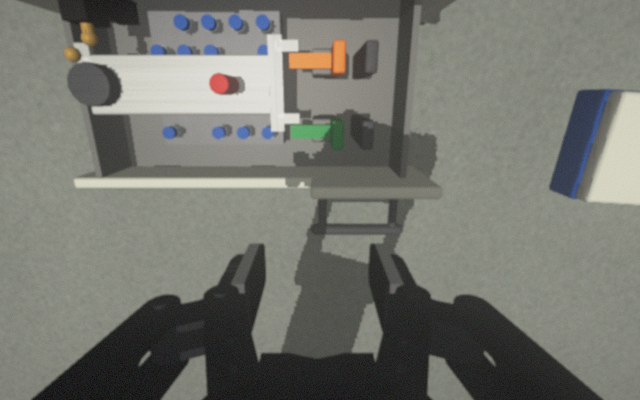

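Run:
```python
from h import *
s=status.read_state()
w=read_camera('wrist')
for n,uv,z in [('gplate',(338,133),.118),('gsteel',(366,133),.118),('oplate',(340,57),.118),('osteel',(371,56),.118),('post',(217,84),.124),('hinge',(93,84),.1),('panL',(77,180),.1),('panR',(310,183),.1),('barL',(320,229),.1),('barR',(393,229),.1)]:
    print(n,ray(w,uv,z,s).round(4))
im=w['color'][20:160,190:400];cv2.imwrite('pics/v5.png',cv2.resize(im[:,:,::-1],None,fx=3.8,fy=3.8,interpolation=cv2.INTER_NEAREST))
```

```text
gplate [ 0.5582 -0.1371  0.118 ]
gsteel [ 0.5586 -0.1601  0.118 ]
oplate [ 0.6158 -0.1364  0.118 ]
osteel [ 0.6169 -0.1602  0.118 ]
post [ 0.5944 -0.0423  0.124 ]
hinge [0.5932 0.0691 0.1   ]
panL [0.5093 0.1003 0.1   ]
panR [ 0.5102 -0.1142  0.1   ]
barL [ 0.4643 -0.1243  0.1   ]
barR [ 0.4656 -0.1949  0.1   ]
```

View pics/v5.png

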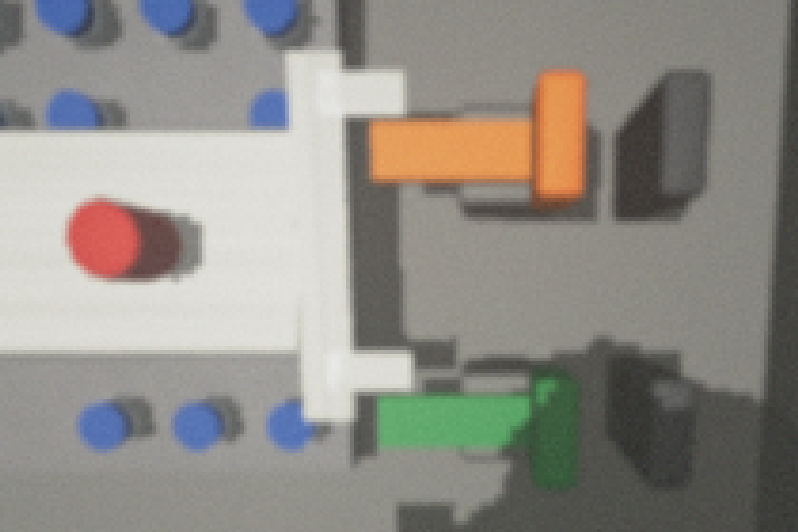

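Call:
{"api": "drive_tool", "payload": {"rows": [[0,0,0,0.024,0.015,0,0.48],[0,0,0,0.024,0.015,0,0.48],[0,0,0,0,0,0.035,0.48],[0,0,0,0,0,0.035,0.48],[0,0,0,0,0,0.03,0.48],[0,0,0,0,0,0,0.48],[0,0,0,0,0,0,0.48]], "force": 30}}

```text
time: 9.85
tool_pos: [0.5561, -0.1485, 0.1364]
tcp_rot: [-3.14, -0.027, 0.008]
wrist_force: [0.4, -0.2, -0.3]
width: 0.477
grip_force: 0.0
```

Run:
```python
from h import *
s=status.read_state();print(s['tool_pos'],s['tcp_rot'],s['width'])
w=read_camera('wrist');save(w,'w6.png')
for X in ([.558,-.136,.118],[.558,-.161,.118],[.546,-.131,.118],[.570,-.166,.118]): print(proj(w,X,s).round(1))
for r in masks_of(w,'green_catch')[:1]: print(r['bbox'],r['score'])
```

```text
[ 0.55606388 -0.14847051  0.13637439] [-3.13990128 -0.0272311   0.00775727] 0.4766672509490795
[294.1 238.3]
[338.8 239. ]
[285.5 257.2]
[348.8 219.3]
[232.7, 200.8, 305.3, 256.8] 0.76
```

View pics/w6.png

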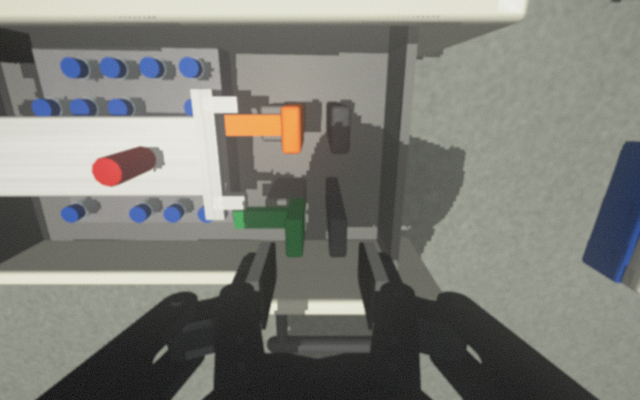

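Call:
{"api": "drive_tool", "payload": {"rows": [[0,0,0,0.002,0,0.015,0.48],[0,0,0,0,0,0.014,0.48],[0,0,0,0,0,0.012,0.48],[0,0,0,0,0,0,0.48],[0,0,0,0,0,0,0.48]]}}

```text
time: 10.37
tool_pos: [0.5604, -0.1489, 0.0982]
tcp_rot: [3.141, 0.028, 0.001]
wrist_force: [-0.7, 0.3, 0.4]
width: 0.479
grip_force: 0.0
```

Call:
{"api": "drive_tool", "payload": {"rows": [[0,0,0,0,0,0.003,0.43],[0,0,0,0,0.001,0,0.38],[0,0,0,0,0.001,0,0.35],[0,0,0,0,0.001,0,0.32],[0,0,0,0,0.001,0,0.29],[0,0,0,0,0.001,0,0.26],[0,0,0,0,0.001,0,0.23],[0,0,0,0,0,0,0.2]]}}

```text
time: 11.03
tool_pos: [0.561, -0.1545, 0.0956]
tcp_rot: [-3.141, -0.027, -0.003]
wrist_force: [-0.1, 3.5, 8.0]
width: 0.25
grip_force: 30.3
```

Call:
{"api": "drive_tool", "payload": {"rows": [[0,0,0,0,0,0,0.1],[0,0,0,0,0,0,0.1],[0,0,0,0,0,0,0.1]]}}

```text
time: 11.28
tool_pos: [0.561, -0.1544, 0.0955]
tcp_rot: [-3.141, -0.027, -0.003]
wrist_force: [-0.1, 4.2, 8.0]
width: 0.246
grip_force: 30.5
```

Call:
{"api": "drive_tool", "payload": {"rows": [[0,0,0,0,0,0,0.36],[0,0,0,0,0,0,0.36],[0,0,0,0,0,-0.015,0.36],[0,0,0,0,0,-0.03,0.4],[0,0,0,0.019,-0.002,0,0.48],[0,0,0,0.019,-0.002,0,0.48],[0,0,0,0.019,-0.002,0,0.48],[0,0,0,0,0,0,0.48]]}}

```text
time: 11.95
tool_pos: [0.6196, -0.1482, 0.1393]
tcp_rot: [3.14, 0.029, 0.004]
wrist_force: [0.0, -0.4, -0.5]
width: 0.477
grip_force: 0.0
```

Run:
```python
from h import *
s=status.read_state();print(s['tool_pos'],s['tcp_rot'],s['width'])
w=read_camera('wrist');save(w,'w7.png')
for X in ([.617,-.135,.118],[.617,-.16,.118],[.558,-.148,.118],[.558,-.161,.118]): print(proj(w,X,s).round(1))
```

```text
[ 0.61964651 -0.14820166  0.13926723] [3.14035832 0.02873527 0.00353782] 0.47715485182730966
[293.1 243.6]
[336.8 244.3]
[314.1 329.1]
[334.8 329.4]
```

View pics/w7.png

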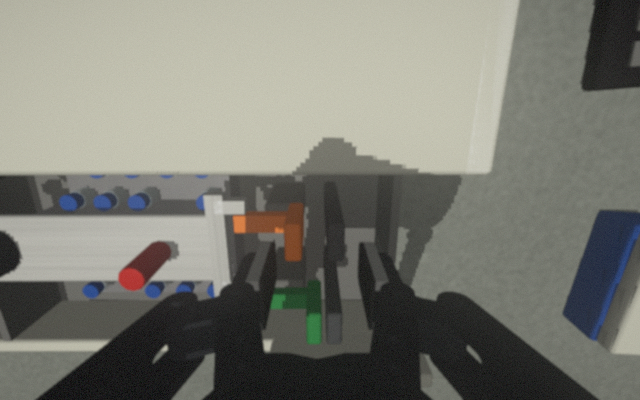

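Call:
{"api": "drive_tool", "payload": {"rows": [[0,0,0,-0.002,-0.001,0.016,0.48],[0,0,0,0,0,0.016,0.48],[0,0,0,0,0,0.011,0.48],[0,0,0,0,0,0,0.48],[0,0,0,0,0,0,0.43],[0,0,0,0,0,0,0.42]]}}

```text
time: 12.5
tool_pos: [0.6149, -0.147, 0.0967]
tcp_rot: [3.141, 0.028, 0.0]
wrist_force: [0.4, -0.5, -0.2]
width: 0.421
grip_force: 0.0
```

Call:
{"api": "drive_tool", "payload": {"rows": [[0,0,0,0,0.001,0,0.38],[0,0,0,0,0.001,0,0.35],[0,0,0,0,0.001,0,0.32],[0,0,0,0,0.001,0,0.29],[0,0,0,0,0.001,0,0.26],[0,0,0,0,0.001,0,0.2],[0,0,0,0,0,0,0.1],[0,0,0,0,0,0,0.1]]}}

```text
time: 13.17
tool_pos: [0.6152, -0.1533, 0.0979]
tcp_rot: [3.141, 0.028, 0.001]
wrist_force: [-5.1, -1.8, 7.2]
width: 0.249
grip_force: 30.7
```

Call:
{"api": "drive_tool", "payload": {"rows": [[0,0,0,0,0,0,0.1],[0,0,0,0,0,0,0.1]]}}

```text
time: 13.33
tool_pos: [0.6152, -0.1533, 0.0979]
tcp_rot: [3.141, 0.028, 0.001]
wrist_force: [-5.2, -1.1, 6.1]
width: 0.247
grip_force: 30.7
```

Call:
{"api": "drive_tool", "payload": {"rows": [[0,0,0,0,0,0,0.36],[0,0,0,0,0,0,0.36],[0,0,0,0,0,-0.015,0.36],[0,0,0,0,0,-0.035,0.4],[0,0,0,0,0,-0.035,0.45],[0,0,0,-0.005,-0.037,0,0.48],[0,0,0,-0.007,-0.037,0,0.48],[0,0,0,-0.007,-0.037,0,0.48]]}}

```text
time: 14.0
tool_pos: [0.5952, -0.0415, 0.1827]
tcp_rot: [-3.141, -0.025, -0.006]
wrist_force: [1.5, 0.5, -0.1]
width: 0.479
grip_force: 0.0
```

Call:
{"api": "drive_tool", "payload": {"rows": [[0,0,-7,0,0,0,0.48],[0,0,-7,0,0,0,0.48],[0,0,-7,0,0,0,0.48],[0,0,-7,0,0,0,0.48],[0,0,-7,0,0,0,0.48],[0,0,-7,0,0,0,0.48],[0,0,-7,0,0,0,0.48],[0,0,-7,0,0,0,0.48]]}}

```text
time: 14.67
tool_pos: [0.5946, -0.0419, 0.1813]
tcp_rot: [2.756, 1.508, 0.002]
wrist_force: [-0.2, -0.6, 0.5]
width: 0.485
grip_force: 0.0
```

Call:
{"api": "drive_tool", "payload": {"rows": [[0,0,-7,0,0,0,0.48],[0,0,-7,0,0,0,0.48],[0,0,-7,0,0,0,0.48],[0,0,-7,0,0,0,0.48],[0,0,-6,0,0,0,0.48],[0,0,0,0,0,0,0.48],[0,0,0,0,0,0,0.48]]}}

```text
time: 15.25
tool_pos: [0.5944, -0.042, 0.1813]
tcp_rot: [2.205, 2.238, 0.001]
wrist_force: [-0.1, 0.2, 0.8]
width: 0.481
grip_force: 0.0
```

Run:
```python
from h import *
s=status.read_state();print(s['tool_pos'],s['tcp_rot'],s['width'],s['q'])
w=read_camera('wrist');save(w,'w8.png')
print(proj(w,[.594,-.0423,.124],s),proj(w,[.594,-.0423,.09],s),proj(w,[.593,.0725,.1],s))
for r in masks_of(w,'gate_post')[:1]: print(r['bbox'],r['score'])
```

```text
[ 0.59441973 -0.04196462  0.18128077] [2.20460128e+00 2.23770198e+00 8.44771637e-04] 0.48120493442992895 [-1.12409188e-01  1.51600878e-01  1.83299720e+00  2.44580784e-04
  1.15640874e+00 -1.27409815e-01]
[314.83889649 215.76555196] [315.02428163 199.95354607] [315.90561846  34.91330942]
[308.2, 192.7, 329.7, 223.8] 0.8
```

View pics/w8.png

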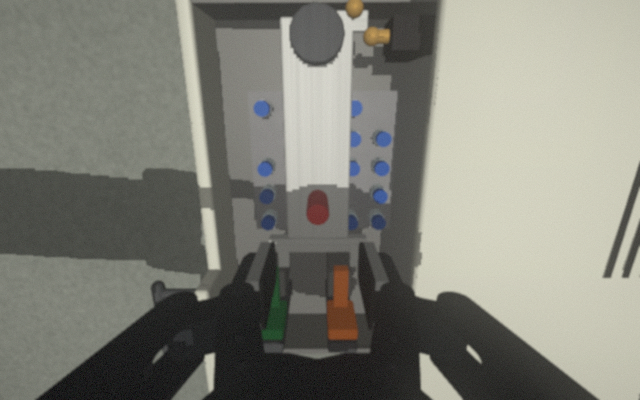

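Call:
{"api": "drive_tool", "payload": {"rows": [[0,0,0,0.002,0.0015,0.025,0.48],[0,0,0,0,0,0.025,0.48],[0,0,0,0,0,0.025,0.48],[0,0,0,0,0,0.012,0.48],[0,0,0,0,0,0,0.48],[0,0,0,0,0,0,0.1],[0,0,0,0,0,0,0.1],[0,0,0,0,0,0,0.1]], "force": 50}}

```text
time: 16.02
tool_pos: [0.5958, -0.0403, 0.0959]
tcp_rot: [2.202, 2.24, -0.0]
wrist_force: [-3.0, 0.0, 0.9]
width: 0.173
grip_force: 48.7
```

Call:
{"api": "drive_tool", "payload": {"rows": [[0,0,0,0,0,0,0.1],[0,0,0,0,0,0,0.1]]}}

```text
time: 16.18
tool_pos: [0.5959, -0.0403, 0.0958]
tcp_rot: [2.201, 2.24, 0.001]
wrist_force: [-5.0, 0.5, 5.2]
width: 0.169
grip_force: 49.1
```

Call:
{"api": "drive_tool", "payload": {"rows": [[0,0,3.5,0,0,0,0.1],[0,0,0,0,-0.014,0,0.1],[0,0,7,0,0,0,0.1],[0,0,0,0,-0.014,0,0.1],[0,0,7,0,0,0,0.1],[0,0,0,0,-0.014,0,0.1],[0,0,7,0,0,0,0.1],[0,0,0,0,0,0,0.1]]}}

```text
time: 16.85
tool_pos: [0.5557, -0.0346, 0.0959]
tcp_rot: [2.625, 1.717, 0.003]
wrist_force: [-0.7, -5.4, 1.7]
width: 0.165
grip_force: 50.6
```

Call:
{"api": "drive_tool", "payload": {"rows": [[0,0,0,0,-0.014,0,0.1],[0,0,7,0,0,0,0.1],[0,0,0,0,-0.014,0,0.1],[0,0,7,0,0,0,0.1],[0,0,0,0,-0.014,0,0.1],[0,0,7,0,0,0,0.1],[0,0,0,0,-0.014,0,0.1],[0,0,7,0,0,0,0.1]]}}

```text
time: 17.52
tool_pos: [0.5083, -0.0018, 0.0957]
tcp_rot: [2.965, 1.038, 0.002]
wrist_force: [-3.4, -1.5, 5.0]
width: 0.164
grip_force: 51.0
```

Run:
```python
from h import *
s=status.read_state();print(s['tool_pos'],s['width'],s['wrist_force'],s['q'])
d=np.array(s['tool_pos'][:2])-[.594,.0747];print(np.hypot(*d),np.degrees(np.arctan2(-d[0],-d[1])))
```

```text
[ 0.50825394 -0.00178744  0.09574184] 0.16423437564593313 [-3.42064387 -1.49764139  4.95117076] [-5.24416318e-02  7.68555899e-02  2.08964072e+00 -1.51389106e-04
  9.73808789e-01  8.44991743e-01]
0.11490307009367703 48.26631040443588
```

Call:
{"api": "drive_tool", "payload": {"rows": [[0,0,0,0,-0.014,0,0.1],[0,0,7,0,0,0,0.1],[0,0,0,0,-0.014,0,0.1],[0,0,7,0,0,0,0.1],[0,0,0,0,-0.014,0,0.1],[0,0,7,0,0,0,0.1],[0,0,0,0,0,0,0.1]]}}

```text
time: 18.1
tool_pos: [0.4879, 0.0335, 0.0957]
tcp_rot: [3.104, 0.477, 0.005]
wrist_force: [-1.7, -3.3, 5.1]
width: 0.164
grip_force: 51.1
```

Call:
{"api": "drive_tool", "payload": {"rows": [[0,0,0,0,-0.014,0,0.1],[0,0,7,0,0,0,0.1],[0,0,0,0,-0.014,0,0.1],[0,0,5,0,0,0,0.1],[0,0,0,0,-0.007,0,0.1],[0,0,0,0,0,0,0.1],[0,0,0,0,0,0,0.1]]}}

```text
time: 18.68
tool_pos: [0.4805, 0.0665, 0.0957]
tcp_rot: [3.136, 0.158, 0.004]
wrist_force: [-1.8, -7.3, 6.2]
width: 0.164
grip_force: 51.3
```

Run:
```python
from h import *
s=status.read_state();print(s['tool_pos'],s['width'],s['wrist_force'],s['q'],s['grip_force'])
d=np.array(s['tool_pos'][:2])-[.594,.0747];print(np.hypot(*d),np.degrees(np.arctan2(-d[0],-d[1])))
a=read_camera('top');b=read_camera('scene')
cv2.imwrite('pics/v9.png',np.hstack([cv2.resize(a['color'][90:270,160:460],(500,300)),cv2.resize(b['color'][60:400,240:440],(176,300))])[:,:,::-1])
for p in(a,b): print(proj(p,[.594,.0747,.1]),proj(p,[.479,.0727,.1]))
```

```text
[0.48050787 0.06646663 0.09568323] 0.16352840229519017 [-1.77939931 -7.26001629  6.20322621] [ 0.08767717  0.03241266  2.13687063 -0.00266524  0.96975     1.55934445] 51.287734508514404
0.11379038567500202 85.85070418327898
[292.32872377 199.83565513] [292.27374231 233.38861452]
[320.34688165 240.31282486] [362.31743118 243.81508597]
```

View pics/v9.png

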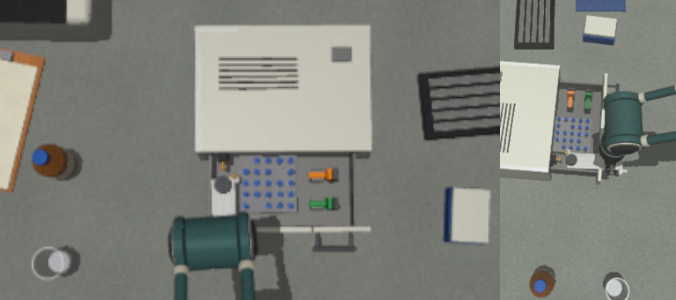

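Run:
```python
from h import *
p=read_camera('top');a=p['color'].astype(float).sum(2);b=cv2.imread('pics/t3.png').astype(float).sum(2)
for n,im in(('now',a),('then',b)):
    for u in (325,335):
        pr=im[215:245,u:u+6].mean(1);w=np.clip(pr-400,0,None);print(n,u,(w*np.arange(215,245)).sum()/w.sum())
```

```text
now 325 227.48218029350107
now 335 227.30742296918766
then 325 227.27174292699968
then 335 227.29229514879742
```

```bash
python3 -c "
from h import *
s=status.read_state();print(s['time'],s['tool_pos'],s['grip_force']);print(workorder.finish_job())"
```

```text
18.8333 [0.48051607 0.06625363 0.09567592] 51.28591775894165
the job is handed in; nothing more can be done
None
```

I handed the job in at 18.8 s: the drawer is out to its stop, the green and then the orange catch is fully squeezed, and the gripper is holding the gate open by its post at about 1.5 rad. The bottle, beaker and tip box were not touched. `finish_job()` returned no verdict.

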